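# Brighten the earth bar, then offer up the terminal rail by its balance point

### The arm

A 7-joint arm with a two-finger parallel gripper is mounted at the origin on the work surface. World frame = base frame: x ahead of the robot, y to its left, z up, the work surface at z = 0. Lengths are in m, angles in rad, forces in N, time in s.
With the tool pointing down it reaches from about 0.425 to 1.025 m from the base axis. Payload 9.4 kg.
Tool frame: the origin (TCP) lies at the very end of the fingers, on their centre line; the grasp point (between the pads) lies 19 mm behind it; z points along the fingers, y is the direction in which the jaws open and shut (so a half turn about z gives the same grasp; the last joint's range is limited). The gripper opens to 93 mm and grips with 3 to 60 N. Pads are 15 mm wide; open, the fingers measure 128 mm over their backs; the gripper's body (75 mm by 188 mm) begins 65 mm behind the grasp point.
Start: joints at [-1.369, 0.599, -0.003, 1.599, 0.002, 0.943, -0.08], TCP at [0.2, 0.697, 0.219] pointing down, gripper open.
Joint ranges: [-2.57, 2.57], [-0.35, 1.97], [-1.29, 1.29], [0.11, 2.56], [-1.05, 4.19], [0.11, 1.86], [-2.63, 2.63]. Speed limits (rad/s): [2.22, 2.22, 3.01, 3.01, 3.14, 3.14, 3.14].

### API

Orientations are given as a unit quaternion [x, y, z, w].
In Python, from workcell import r gives the robot as it stands.
- The arm moves only by the shell command python3 -m pendant 'ROWS' [FORCE]. ROWS is JSON, a list of rows, each a list of 3 entries, a list of its own where there are three numbers: the shift along the tool's x, y, z in cm, then the turn, a rotation vector about the tool's x, y, z in rad, then the finger opening in cm, from 0 to 9.3. A call has 1 to 5 rows; each row shifts and turns the pose as measured when the row begins, along the tool's axes as they then stand; what a row does not reach is not made up. A row lasts 1/10 s, in which the tool goes at most 50 mm and 8.59 degrees, less where a joint would pass 70% of its speed; a pose out of reach is approached as far as the arm can. A call is refused whole if a number of a shift passes 5 or a number of a turn 0.15, either way. A call with a gripper value outside its range is refused whole. The fingers move at their own pace and stop on an object; FORCE is the grip in N (left out, the last holds). Time passes only in rows, so rows that do not move let the fingers close. It gives the time, the measured TCP pose, the force and the opening at its end, in the units of the state.
- r.read_state(): the state, without advancing time (a new reading comes with each control period).
- r.grab_frame(name): name is "scene" or "top" or "wrist"; returns (picture, depth): 480x640x3 uint8, red, green, blue; 480x640 float32, m along the optical axis (not along the pixel's ray), 0 where there is no reading.
- r.camera_info(name): a dict with "fx", "fy", "cx", "cy" (pixels), "origin" and "rotation" of the camera in the world; the wrist camera has in their place "tool_from_camera" (4x4, takes a point from camera to tool coordinates, whose origin is the TCP and whose axes are the flange's). Camera axes: x right, y up, looking along -z (the intrinsics and any distortion apply to the point x, -y, -z); pixel columns grow to the right and rows downward; lengths in m; the calibration is good to about 2 mm. A picture is of the moment at which its call begins: read the wrist's pose just before it. camera_info takes no time and is no camera call.
- r.finish_job(): hands the job in, once; it reports no verdict.
The state is a dict: "time_s": time; "qpos": joint angles; "qvel": joint speeds; "joint_torque": joint torques, N m; "position": TCP position; "orientation": TCP orientation; "force": force on the tool from outside, world axes, zero at the start; "moment": the same for the moment, N m; "width": finger opening in m.
Only numpy, scipy, OpenCV 4.12 (cv2) and the standard library are available. Lean on these libraries where they do the work, as an engineer would, in place of code of your own. Each camera call takes 0.05 s, during which the arm holds its last target.

### The job

Rub the copper earth bar bright with the abrasive hand block: foam side flat on the bar, light steady pressure, from the stud at the yellow-and-green clamp end all the way along to the other stud, then lay the block back on the bench, clear of the mounting plate. Then pick up the rail with the transformer by its balance point (grip the bare rail there, not its middle) and finish while holding it: keep it still and level about 3 cm above the tips of the two studs, lined up over the bar with its end slots above the studs and the transformer at the clamp end, so that the earth lugs can be slipped onto the studs beneath it. Do not drop anything or let the rail tip, and leave the meters, screwdriver and lug tray alone.

Things in the scene. Friction and masses are not known exactly. Their poses are not given: they have to be found in the camera images.
- mount_plate: Fixed flat galvanised steel mounting plate, 110 x 410 x 3 mm, lying on the bench; carries the copper bar on two dark red insulators and the two studs. Origin at the centre of its underside, long side along its y axis.
- earth_bar: Flat copper bar, 30 wide x 380 long (its y axis) x 6 mm, fixed on the mounting plate. Origin at the middle of its TOP face, 24 mm above the bench, z up. A yellow-and-green earth clamp, 15 mm high and 14 mm long, stands on it at y = +180 mm. Upright steel studs, 6 mm thick, rise 18 mm above the top face at y = +158 and y = -158 mm; between them the face is clear.
- stud_clamp_end (a point): Tip of the stud at the clamp end (+y) of the copper bar, 18 mm above the bar's top face.
- stud_far_end (a point): Tip of the stud at the other end (-y) of the copper bar.
- block: Loose abrasive hand block standing on the bench, sole down; origin at the centre of its underside, z up. 34 wide (x) x 70 long (y) x 38 mm high, 85 g. From 15 to 38 mm up it is a blue plastic grip (take it across the 34 mm), below it grey foam and, lowest, the 4 mm brown abrasive sole.
- block_center (a point): Centre of the hand block, 19 mm above its sole; same axes as the block.
- sole (a joint): How far the block's foam is squashed, m: 0 free, 0.006 fully. The sole pushes back with about 1.2 N to start plus 1.5 N per mm, 10 N when fully squashed, then it is hard. Light rubbing pressure is 3 to 10 N; over 25 N ruins the sole.
- rail: Loose zinc top-hat rail lying on the bench, open side up: 35 wide (x) x 340 long (y) x 15 mm high, origin at the centre of its underside. End slots at y = +158 and -158 mm. Carries a row of terminals (46 across x 56 mm along, top 49 mm above the rail's underside) centred at y = -118 mm and a transformer near its +y end; between them the rail is bare for over 150 mm.
- rail_mid (a point): Centre of the rail itself, half-way along and half-way up its 15 mm; axes as the rail's. Rail with terminals weighs 0.34 kg (centre of mass at y = -42 mm), with the transformer about 0.7 kg. The whole balances 63 to 82 mm (usually 72) from the transformer's centre towards the terminals, so 27 to 46 mm from this point towards the transformer. Grip the bare rail there across its 35 mm.
- transformer_mid (a point): Centre of the transformer (dark laminated core, amber coil, black foot; 80 across x 60 mm along the rail x 45 mm high, top 60 mm above the rail's underside), 37.5 mm above the rail's underside; axes as the rail's. About 0.36 kg, give or take 10 percent. Lies at y = 108 mm + joint transformer on the rail.
- transformer (a joint): Where the transformer is clamped along the rail, m from its nominal place 108 mm from the rail's middle (+ is outward). Tight: it takes 30 N to shift.
- yellow_meter: Loose yellow multimeter lying near the far edge, 185 x 92 x 56 mm; leave alone.
- green_meter: Loose dark green multimeter lying near the far edge, 185 x 92 x 56 mm; leave alone.
- screwdriver: Loose red-handled screwdriver, 190 mm long, near the robot; leave alone.
- lug_tray: Loose grey compartment tray of cable lugs, 100 x 150 x 28 mm, near the robot; leave alone.
Things that resemble listed ones, but are neither listed nor needed, are in the scene too. What is meant by the block is not pink or red, and is the larger of those in its own colour.

How it is judged:
On the way, in this order (a step that is already met when the one before it is completed fails the run):
1. the block is pressed flat on the bar with 2 to 16 N, near the stud at the clamp end (at least 75 mm from the bar's middle) (contact force between block and earth_bar between 2 and 16 N and y of block_center in the frame of earth_bar between 0.075 and 0.2 m and x of block_center in the frame of earth_bar between -0.014 and 0.014 m and angle between block_center's own z axis and vertical below 0.15 rad), for 0.1 s.
2. the block is pressed flat on the bar with 2 to 16 N, half-way to the middle (contact force between block and earth_bar between 2 and 16 N and y of block_center in the frame of earth_bar between 0.03 and 0.06 m and x of block_center in the frame of earth_bar between -0.014 and 0.014 m and angle between block_center's own z axis and vertical below 0.15 rad), for 0.1 s.
3. the block is pressed flat on the bar with 2 to 16 N, at the middle (contact force between block and earth_bar between 2 and 16 N and y of block_center in the frame of earth_bar between -0.015 and 0.015 m and x of block_center in the frame of earth_bar between -0.014 and 0.014 m and angle between block_center's own z axis and vertical below 0.15 rad), for 0.1 s.
4. the block is pressed flat on the bar with 2 to 16 N, half-way to the other stud (contact force between block and earth_bar between 2 and 16 N and y of block_center in the frame of earth_bar between -0.06 and -0.03 m and x of block_center in the frame of earth_bar between -0.014 and 0.014 m and angle between block_center's own z axis and vertical below 0.15 rad), for 0.1 s.
5. the block is pressed flat on the bar with 2 to 16 N, near the other stud (at least 75 mm past the middle) (contact force between block and earth_bar between 2 and 16 N and y of block_center in the frame of earth_bar between -0.2 and -0.075 m and x of block_center in the frame of earth_bar between -0.014 and 0.014 m and angle between block_center's own z axis and vertical below 0.15 rad), for 0.1 s.
6. the block lies on the bench, clear of the mounting plate and let go (height (world z) of block_center below 0.035 m and contact force between block and mount_plate below 0.1 N and linear speed of block below 0.05 m/s and contact force between the fingers and block below 0.1 N), for 0.3 s.
7. the rail is off the bench, gripped within about 20 mm of its balance point (height (world z) of rail_mid above 0.03 m and contact force between the fingers and rail above 1 N and y of the grasp point in the frame of transformer_mid between -0.1 and -0.05 m), for 0.2 s.
At the end, for the whole second after the job is handed in: Rail held still and level (4 degrees) by its balance point (20 mm), underside 10 to 70 mm above the stud tips, middle within 12 mm of the bar's middle from above, parallel within 4 degrees, transformer at the clamp end, not touching the fixture; block at rest on the bench, off the plate (horizontal distance between rail_mid and earth_bar below 0.012 m and angle between the y axis of rail and the y axis of earth_bar, either way round below 0.07 rad and angle between rail_mid's own z axis and vertical below 0.07 rad and z of rail_mid in the frame of earth_bar between 0.0355 and 0.0955 m and y of transformer_mid in the frame of earth_bar above 0.06 m and y of the grasp point in the frame of transformer_mid between -0.1 and -0.05 m and contact force between the fingers and rail above 1 N and contact force between each of rail, block and mount_plate below 0.1 N and linear speed of rail below 0.02 m/s and angular speed of rail below 0.1 rad/s and height (world z) of block_center below 0.035 m and linear speed of block below 0.05 m/s); the arm keeps its last pose, push and grip.
It fails at once if the block is pressed on the bar with more than 25 N (contact force between block and earth_bar above 25 N).
It fails at once if the rail tips by more than 20 degrees (angle between rail_mid's own z axis and vertical above 0.35 rad).
It fails at once if the rail or the block is dropped ((linear speed of rail above 0.7 m/s and contact force between the fingers and rail below 0.1 N) or (linear speed of block above 0.7 m/s and contact force between the fingers and block below 0.1 N)).
It fails at once if a meter, the screwdriver or the lug tray is moved by more than 30 mm (distance of any of yellow_meter, green_meter, screwdriver, lug_tray from where it was at the start of the episode above 0.03 m).
It also fails if it takes over 69 s, if anything falls off the work surface, if the arm or the gripper's body presses on something with over 40 N, if the wrist force passes 120 N, or if a joint passes its speed limit or range.

## Working session

There is one attempt and no reset: what is moved stays moved. The work goes in short steps, Python scripts to look and compute and a shell command to move; the robot and the scene stay as the last step left them, time stands still between calls to the robot, and variables do not carry over. Pictures are saved under pics/ and viewed, and the job is handed in when it is done.

```bash
ls; mkdir -p pics
cat > h.py <<'E'
import numpy as np, cv2
from workcell import r
from scipy.spatial.transform import Rotation as R
def save(n,im): cv2.imwrite(f'pics/{n}.png',cv2.cvtColor(im,cv2.COLOR_RGB2BGR))
def ray(ci,u,v,o=None,Rm=None):
    o=np.array(ci['origin']) if o is None else o
    Rm=np.array(ci['rotation']) if Rm is None else Rm
    d=np.array([(u-ci['cx'])/ci['fx'],-(v-ci['cy'])/ci['fy'],-1.])
    return o,Rm@d
def onplane(ci,u,v,z,o=None,Rm=None):
    o,d=ray(ci,u,v,o,Rm); return o+d*(z-o[2])/d[2]
E
python3 - <<'E'
from h import *
for n in ('top','scene'):
    im,d=r.grab_frame(n); save(n+'0',im); np.save(f'pics/{n}0d.npy',d)
    print(n,r.camera_info(n))
print(r.camera_info('wrist')); print(r.read_state())
E
```

```text
pics
top {'fx': 436.5220721123656, 'fy': 436.5220721123656, 'cx': 327.0943992973371, 'cy': 234.44488324576184, 'origin': array([ 0.31813644, -0.02131632,  1.17979231]), 'rotation': array([ 0.06607554, -0.0700517 , -0.69665569,  0.71091324])}
scene {'fx': 450.05601306647253, 'fy': 450.05601306647253, 'cx': 320.1338815902589, 'cy': 239.05590715247965, 'origin': array([ 1.24701914, -0.24284665,  0.5844534 ]), 'rotation': array([0.37545386, 0.26223074, 0.52317765, 0.71871732])}
{'fx': 346.241782736793, 'fy': 346.241782736793, 'cx': 315.11465151782005, 'cy': 239.35017724295716, 'tool_from_camera': array([[-1.37060021e-03,  9.66147411e-01,  2.57987019e-01,
         7.20803325e-02],
       [ 9.99998722e-01,  1.53656756e-03, -4.41697851e-04,
         6.99917833e-04],
       [-8.23159719e-04,  2.57986084e-01, -9.66148282e-01,
        -1.66770354e-01],
       [ 0.00000000e+00,  0.00000000e+00,  0.00000000e+00,
         1.00000000e+00]])}
{'time_s': 0.1, 'qpos': array([-1.36875156,  0.60004762, -0.00252944,  1.60004052,  0.00178749,
        0.94292161, -0.07978556]), 'qvel': array([-0.00034635, -0.00359197,  0.0004886 , -0.00267512,  0.00059872,
        0.00094456,  0.00016383]), 'joint_torque': array([ 5.06501863e-03, -7.66552949e+01,  1.50208231e+00, -2.52935100e+01,
       -5.23905270e-02,  1.36047299e-02,  5.06523054e-05]), 'position': array([0.19938098, 0.6965872 , 0.21784807]), 'orientation': array([ 1.38894806e-01,  9.90306888e-01, -7.06670800e-04, -3.37429265e-05]), 'force': array([-0.03686728, -0.17323677, -0.69523133]), 'moment': array([-0.0281771 , -0.01371604,  0.00349381]), 'width': 0.09285666259431086}
```

View pics/top0.png

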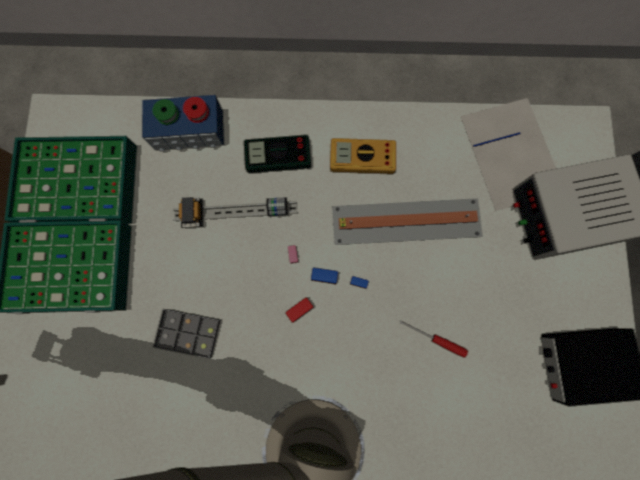

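View pics/scene0.png

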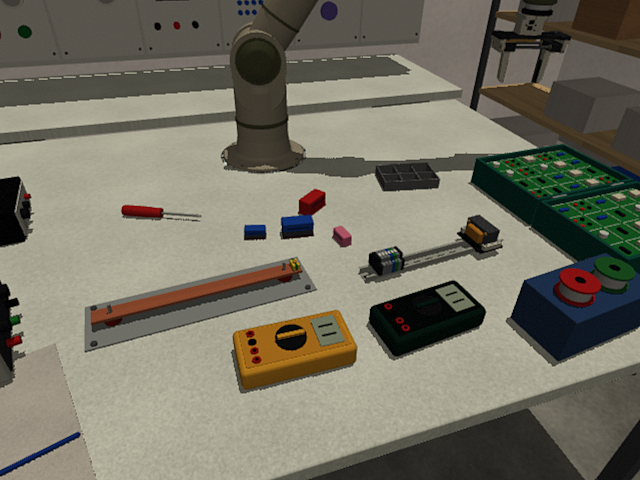

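The top picture shows the bar's clamp end at (345,223) and its far end at (476,217). The rail has the transformer at (190,211) and the terminals at (278,207). Block candidates are the large blue one (325,275), small blue (359,282), pink (293,254) and red (300,310). The large blue one fits: it isn't pink or red, and it's the larger of the two blues. I'll confirm it in a crop and measure.

```bash
sed -i "s/Rm=np.array(ci\['rotation'\]) if/Rm=R.from_quat(ci['rotation']).as_matrix() if/" h.py
python3 - <<'E'
from h import *
im=cv2.cvtColor(cv2.imread('pics/top0.png'),cv2.COLOR_BGR2RGB); d=np.load('pics/top0d.npy'); ci=r.camera_info('top')
a=cv2.resize(im[235:325,270:390],None,fx=5,fy=5,interpolation=cv2.INTER_CUBIC)
save('cropblk',a)
b=cv2.resize(im[180:260,160:500],None,fx=2.3,fy=2.3,interpolation=cv2.INTER_CUBIC); save('croprail',b)
hsv=cv2.cvtColor(im,cv2.COLOR_RGB2HSV)
def comps(m,z,lo=15):
    n,l,s,c=cv2.connectedComponentsWithStats(m.astype(np.uint8))
    for i in range(1,n):
        if s[i,4]<lo: continue
        ys,xs=np.where(l==i)
        P=np.array([onplane(ci,x,y,z)[:2] for x,y in zip(xs,ys)])
        rc=cv2.minAreaRect((P*1000).astype(np.float32))
        print(c[i].round(1),s[i,4],'world',P.mean(0).round(4),'rect',np.round(rc[0],1),np.round(rc[1],1),round(rc[2],1))
roi=np.zeros(im.shape[:2],bool); roi[190:320,150:500]=1
print('blue');comps((hsv[...,0]>100)&(hsv[...,0]<125)&(hsv[...,1]>150)&(hsv[...,2]>60)&roi,0.038)
print('copper');comps((hsv[...,0]<14)&(hsv[...,1]>90)&(hsv[...,2]>80)&roi,0.024)
E
```

```text
blue
[324.2 275.3] 274 world [ 0.4321 -0.0201] rect [432. -20.] [63.3 29.6] 83.0
[358.8 281.8] 103 world [ 0.417  -0.1108] rect [ 416.8 -110.7] [39.2 17.9] 75.9
copper
[410.7 219.2] 1402 world [ 0.5909 -0.2523] rect [ 590.5 -245. ] [ 30.  377.8] 4.4
[299.1 309. ] 333 world [0.3441 0.0435] rect [343.5  43.8] [33.3 69.3] 37.8
```

Run:
```python
from h import *
d=np.load('pics/top0d.npy'); ci=r.camera_info('top')
Rm=R.from_quat(ci['rotation']).as_matrix();o=np.array(ci['origin'])
v,u=np.mgrid[:480,:640]
P=o+(np.stack([(u-ci['cx'])/ci['fx'],-(v-ci['cy'])/ci['fy'],-np.ones_like(u)],-1)*d[...,None])@Rm.T
np.save('pics/P.npy',P)
for n,(uu,vv) in dict(blue=(325,275),small=(359,282),bar=(410,220),tr=(190,211),term=(278,207),bench=(300,230),rail=(230,211)).items(): print(n,P[vv,uu].round(4))
# heights map for rail
m=(P[...,2]>0.006)&(d>0)
for n,(a,b,c,e) in dict(rail=(170,302,195,230)).items():
    z=P[c:e,a:b,2]*1000
    print(z[::3,::4].round().astype(int))
```

```text
blue [ 0.433  -0.0222  0.0368]
small [ 0.4176 -0.1124  0.0239]
bar [ 0.5886 -0.2502  0.024 ]
tr [0.5928 0.3377 0.0574]
term [0.6119 0.1074 0.0451]
bench [ 0.5597  0.0493 -0.0011]
rail [ 0.6095  0.2456 -0.0013]
[[  -4   -2    0    0    0   -2   -3   -3    2    1    1   -2    1   -4
     1   -2   -4   -1    1   -3    2   -3    2   -4    2    2    0   -1
    -4    1   -1   -7    0]
 [  -2   -5   -1   55   59   62   52   31   22   -2   -2   -1    0   -1
    -4   -5   -1    2   -1   -1   -3   -2   -4   -3    0   37   37   36
    37   39   -1   -1    0]
 [  -6   -5   -3   60   55   59   46   23   18   -4    0   -2   -2    0
    -4   -1   -5   -1    0   -3    3    0    1   -2   45   49   50 1180
    48   47   14   11   -1]
 [  -2   -3   -1   59   57   58   47   51   19    0    0   -1    2    3
     0   -6   -3   18   14    7   16   14   14   12   13   50   47   49
    47   47    0    0   -3]
 [   0   -6   -1   60   58   59   51   48   16   11   11    8   15   12
     8    8    2    6    1    3    0    2   -1    1   -1   48   49   45
    47   47    2    4    1]
 [   1   11    7   53   59   5
[... 474 characters left out ...]
    1   -4]
 [   0   13   15   59   56   59   58   17   17    0   -2   -5   -3   -4
    -3   -5   -1    2   -2    2   -7   -3    2    3    0   -3   -3    0
    -3   -1   -3   -4   -1]
 [  -4    3   -1   16   47   47 1180   21   17   -2   -3    1    1   -5
    -2   -2    2   -1   -1   -1    0   -3   -2   -5    2   -4    1   -2
    -1   -6   -5    0    0]
 [  -1   -2   -1   19   29   32   28   30   16   -1   -2   -3   -4   -3
    -2    1   -2    0    1   -4 1180   -3    1   -1    1   -2   -2   -1
    -1   -5    1   -4   -1]
 [  -3    3    3   -2   -8    2    1   -1   -4    1    1    3   -1    3
     4   -2   -2   -1   -4    3    2   -3    2   -3    0   -3   -3    1
    -3   -4   -5   -1    0]]
```

View pics/cropblk.png

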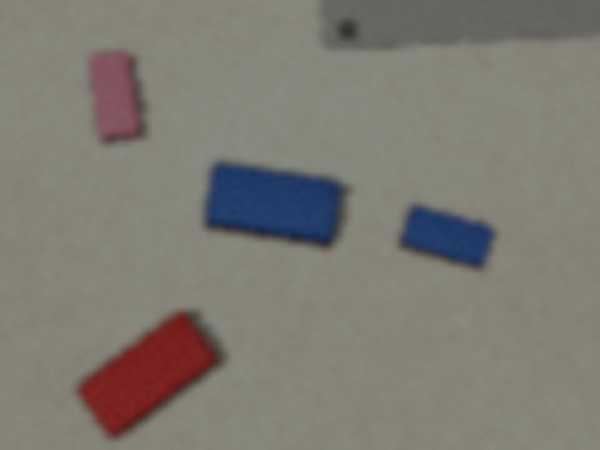

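View pics/croprail.png

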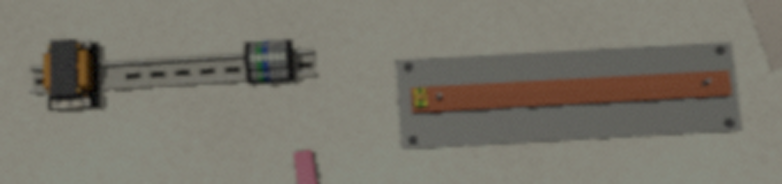

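The crop confirms it: the large blue block is the one at top pixel (325,275), and the small blue one is clearly smaller. The clamp is at the bar's left end. Now I'll write a helper that works out tool-frame offsets and start the approach.

```bash
cat > to.py <<'E'
import sys
from h import *
x,y,z,yaw=map(float,sys.argv[1:5])   # world target, yaw of tool y axis in deg
s=r.read_state(); Q=R.from_quat(s['orientation']); p=np.array(s['position'])
a=np.radians(yaw); Y=np.array([np.cos(a),np.sin(a),0]); Z=np.array([0,0,-1.]); X=np.cross(Y,Z)
T=R.from_matrix(np.stack([X,Y,Z],1))
ty=Q.as_matrix()[:,1]
print('t',round(s['time_s'],2),'p',p.round(4),'yawY',np.degrees(np.arctan2(ty[1],ty[0])).round(2),'w',round(s['width'],4),'F',np.round(s['force'],2),'q',np.round(s['qpos'],2))
print('shift cm',(Q.inv().apply(np.array([x,y,z])-p)*100).round(2),'turn',(Q.inv()*T).as_rotvec().round(3))
E
python3 to.py 0.432 -0.020 0.12 -7
python3 -m pendant '[[[-4.5,-2,0],[0,0,0.08],9.3],[[-4.5,-2,0],[0,0,0.08],9.3],[[-4.5,-2,0],[0,0,0.08],9.3],[[-4.5,-2,0],[0,0,0.08],9.3],[[-4.5,-2,0],[0,0,0.08],9.3]]'
python3 to.py 0.432 -0.020 0.12 -7
```

```text
t 0.1 p [0.1994 0.6966 0.2178] yawY 74.03 w 0.0929 F [-0.04 -0.17 -0.7 ] q [-1.37  0.6  -0.    1.6   0.    0.94 -0.08]
shift cm [-42.08 -62.48   9.88] turn [-1.000e-03  1.000e-03  1.414e+00]
time_s: 0.6
position: [0.3561, 0.5127, 0.2139]
orientation: [0.333, 0.943, -0.001, -0.002]
force: [0.3, 0.5, -0.1]
width: 0.0933
t 0.6 p [0.3561 0.5127 0.2139] yawY 51.07 w 0.0933 F [ 0.29  0.52 -0.1 ] q [-1.12  0.48  0.1   1.85 -0.07  0.82 -0.09]
shift cm [-39.41 -36.63   9.42] turn [-5.000e-03 -1.000e-03  1.014e+00]
```

```bash
python3 -m pendant '[[[-4.5,-2,0],[0,0,0.08],9.3],[[-4.5,-2,0],[0,0,0.08],9.3],[[-4.5,-2,0],[0,0,0.1],9.3],[[-4.5,-2,0],[0,0,0.1],9.3],[[-4.5,-2,0],[0,0,0.1],9.3]]'
python3 to.py 0.432 -0.020 0.12 -7
python3 -m pendant '[[[-4.5,-1,1],[0,0,0.1],9.3],[[-4.5,-1,1],[0,0,0.1],9.3],[[-4.5,-1,1],[0,0,0.1],9.3]]'
python3 to.py 0.432 -0.020 0.12 -7
```

```text
time_s: 1.1
position: [0.4291, 0.2757, 0.213]
orientation: [0.548, 0.836, -0.002, -0.001]
force: [0.5, -0.2, 0.9]
width: 0.0931
t 1.1 p [0.4291 0.2757 0.213 ] yawY 23.47 w 0.0931 F [ 0.49 -0.22  0.9 ] q [-0.87  0.36  0.25  2.1  -0.14  0.7  -0.12]
shift cm [-27.24 -11.47   9.36] turn [-0.004  0.001  0.532]
time_s: 1.4
position: [0.4419, 0.1329, 0.1836]
orientation: [0.672, 0.74, -0.0, -0.0]
force: [1.1, 0.1, -0.1]
width: 0.0929
t 1.4 p [0.4419 0.1329 0.1836] yawY 5.53 w 0.0929 F [ 1.07  0.15 -0.09] q [-0.67  0.35  0.33  2.24 -0.21  0.58 -0.08]
shift cm [-15.12  -2.45   6.37] turn [-0.001  0.001  0.219]
```

```bash
python3 -m pendant '[[[-4.7,-0.8,1],[0,0,0.08],9.3],[[-4.7,-0.8,1],[0,0,0.08],9.3],[[-4.7,-0.8,1],[0,0,0.06],9.3]]'
python3 to.py 0.432 -0.020 0.12 -7
python3 - <<'E'
from h import *
s=r.read_state(); im,d=r.grab_frame('wrist'); save('w1',im)
ci=r.camera_info('wrist'); T=ci['tool_from_camera']; Q=R.from_quat(s['orientation'])
o=np.array(s['position'])+Q.apply(T[:3,3]); Rm=Q.as_matrix()@T[:3,:3]
hsv=cv2.cvtColor(im,cv2.COLOR_RGB2HSV)
m=((hsv[...,0]>100)&(hsv[...,0]<125)&(hsv[...,1]>150)&(hsv[...,2]>60)).astype(np.uint8)
n,l,st,c=cv2.connectedComponentsWithStats(m)
for i in range(1,n):
    if st[i,4]<150: continue
    cs,_=cv2.findContours((l==i).astype(np.uint8),0,1); k=max(cs,key=len)[:,0]
    P=np.array([onplane(ci,u,v,0.038,o,Rm)[:2] for u,v in k]); rc=cv2.minAreaRect((P*1000).astype(np.float32))
    print(c[i].round(),st[i],np.round(rc[0],1),np.round(rc[1],1),rc[2], 'depth z',d[int(c[i][1]),int(c[i][0])])
E
```

```text
time_s: 1.7
position: [0.42, -0.012, 0.1531]
orientation: [0.753, 0.658, 0.0, 0.001]
force: [1.1, 0.0, -0.7]
width: 0.0926
t 1.7 p [ 0.42   -0.012   0.1531] yawY -7.65 w 0.0926 F [ 1.06  0.02 -0.73] q [-0.37  0.37  0.35  2.35 -0.29  0.45  0.08]
shift cm [-0.63  1.29  3.31] turn [ 0.002  0.001 -0.011]
[333. 236.] [ 315  197   38   80 2938] [434.7 -15.6] [68.7 31.1] 82.26678466796875 depth z 0.29017454
[330. 322.] [318 307  25  28 557] [421.9 -92.7] [27.  19.9] 75.05513763427734 depth z 0.32416284
```

View pics/w1.png

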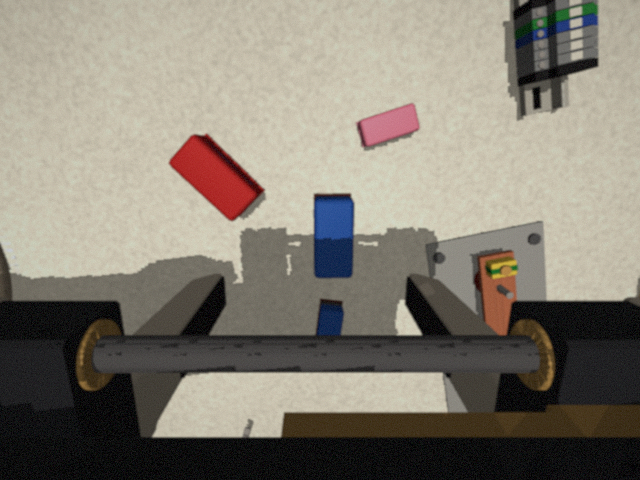

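The wrist picture shows the large blue block at (333,236), midway between the jaws. The small blue one is behind it at (330,322), the red at (215,180) and the pink at (388,125). Descending on the large one.

```bash
python3 to.py 0.4335 -0.019 0.009 -7.5
python3 -m pendant '[[[-0.5,1.3,2],[0,0,0],9.3],[[0,0,4],[0,0,0],8],[[0,0,4],[0,0,0],7]]' 20
python3 to.py 0.4335 -0.019 0.009 -7.5
```

```text
t 1.75 p [ 0.4164 -0.0195  0.1522] yawY -8.35 w 0.0932 F [-3.45 -5.56 -0.94] q [-0.36  0.37  0.36  2.36 -0.29  0.45  0.09]
shift cm [ 0.36  1.69 14.32] turn [-0.001  0.004 -0.015]
time_s: 2.05
position: [0.4309, -0.0307, 0.0531]
orientation: [0.759, 0.651, 0.002, 0.004]
force: [1.6, 0.2, -0.6]
width: 0.0815
t 2.05 p [ 0.4309 -0.0307  0.0531] yawY -8.82 w 0.0815 F [ 1.55  0.21 -0.58] q [-0.16  0.58  0.14  2.4  -0.44  0.17  0.23]
shift cm [1.2  0.04 4.41] turn [ 0.008  0.003 -0.023]
```

```bash
python3 -m pendant '[[[1.2,0,1.4],[0,0,-0.02],7],[[0,0,1.5],[0,0,0],7],[[0,0,0],[0,0,0],7]]'
python3 to.py 0.4335 -0.019 0.009 -7.5
```

```text
time_s: 2.35
position: [0.4318, -0.0185, 0.0227]
orientation: [0.753, 0.658, -0.001, 0.001]
force: [0.7, -0.4, -0.3]
width: 0.0703
t 2.35 p [ 0.4318 -0.0185  0.0227] yawY -7.77 w 0.0703 F [ 0.65 -0.38 -0.28] q [-0.17  0.65  0.12  2.41 -0.69  0.11  0.47]
shift cm [-0.02  0.17  1.37] turn [ 0.     0.002 -0.005]
```

```bash
python3 -m pendant '[[[0,0.2,0.7],[0,0,0],6],[[0,0,0.6],[0,0,0],6],[[0,0,0],[0,0,0],6]]'
python3 to.py 0.4335 -0.019 0.009 -7.5
```

```text
time_s: 2.65
position: [0.434, -0.0183, 0.0103]
orientation: [0.751, 0.66, -0.001, 0.0]
force: [0.3, -0.3, -0.0]
width: 0.0603
t 2.65 p [ 0.434  -0.0183  0.0103] yawY -7.38 w 0.0603 F [ 0.29 -0.3  -0.01] q [-0.19  0.68  0.15  2.41 -1.03  0.11  0.83]
shift cm [-0.08 -0.04  0.13] turn [-0.001  0.002  0.002]
```

```bash
python3 -m pendant '[[[0,0,0],[0,0,0],3],[[0,0,0],[0,0,0],3],[[0,0,0],[0,0,0],3],[[0,0,0],[0,0,0],3],[[0,0,0],[0,0,0],3]]' 25
python3 to.py 0.4335 -0.019 0.009 -7.5
```

```text
time_s: 3.15
position: [0.4351, -0.0174, 0.0125]
orientation: [0.756, 0.654, 0.001, 0.001]
force: [-0.3, 0.3, -1.1]
width: 0.0339
t 3.15 p [ 0.4351 -0.0174  0.0125] yawY -8.3 w 0.0339 F [-0.32  0.35 -1.14] q [-0.2   0.68  0.16  2.41 -1.04  0.11  0.81]
shift cm [-0.18 -0.14  0.35] turn [ 0.003 -0.    -0.014]
```

```bash
python3 -m pendant '[[[0,1,-3],[0,0,0],3],[[0,2,-4],[0,0,0.02],3],[[0,3,-1],[0,0,-0.05],3],[[0,0,0],[0,0,0],3]]'
python3 to.py 0.582 -0.137 0.07 4.4
python3 - <<'E'
from h import *
im,d=r.grab_frame('wrist'); save('w2',im)
E
```

```text
time_s: 3.55
position: [0.494, -0.0264, 0.095]
orientation: [0.747, 0.664, -0.0, -0.002]
force: [-0.3, -0.1, -2.1]
width: 0.0342
t 3.55 p [ 0.494  -0.0264  0.095 ] yawY -6.73 w 0.0342 F [-0.31 -0.14 -2.1 ] q [-0.48  0.61  0.63  2.25 -0.78  0.51  0.65]
shift cm [-9.96 10.05  2.43] turn [-0.003 -0.003 -0.194]
```

View pics/w2.png

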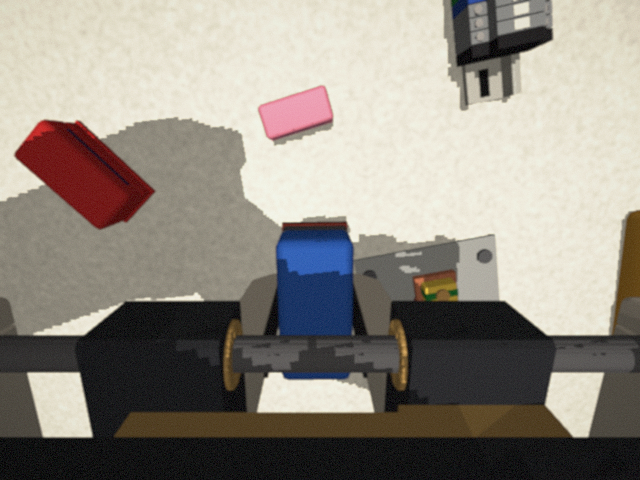

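The block is held square in the jaws, at (315,300). Moving over the clamp end of the bar.

```bash
python3 -m pendant '[[[-3,3.5,0],[0,0,-0.07],3],[[-3,3.5,0],[0,0,-0.07],3],[[-2.5,2.5,0],[0,0,-0.05],3],[[0,0,0],[0,0,0],3]]'
python3 to.py 0.582 -0.137 0.07 4.4
```

```text
time_s: 4.0
position: [0.5784, -0.1151, 0.0894]
orientation: [0.679, 0.734, -0.001, -0.008]
force: [-0.3, 0.0, -0.4]
width: 0.0336
t 4.0 p [ 0.5784 -0.1151  0.0894] yawY 4.46 w 0.0336 F [-0.32  0.03 -0.44] q [-0.27  0.69  0.59  2.03 -0.66  0.63  0.85]
shift cm [-2.23  0.22  1.91] turn [-0.013 -0.011  0.001]
```

```bash
python3 -m pendant '[[[-2.2,0.2,1],[-0.01,-0.01,0],3],[[0,0,1.5],[0,0,0],3],[[0,0,0],[0,0,0],3]]'
python3 to.py 0.582 -0.137 0.036 4.4
python3 - <<'E'
from h import *
im,d=r.grab_frame('wrist'); save('w3',im)
im,d=r.grab_frame('scene'); save('s3',cv2.resize(im[230:360,60:340],None,fx=2.8,fy=2.8))
E
```

```text
time_s: 4.3
position: [0.5774, -0.1359, 0.0603]
orientation: [0.681, 0.732, -0.001, -0.005]
force: [-0.1, -0.1, -1.3]
width: 0.0342
t 4.3 p [ 0.5774 -0.1359  0.0603] yawY 4.11 w 0.0342 F [-0.1  -0.14 -1.32] q [-0.21  0.73  0.54  2.04 -0.7   0.57  0.9 ]
shift cm [-0.15  0.47  2.43] turn [-0.008 -0.005 -0.005]
```

View pics/w3.png

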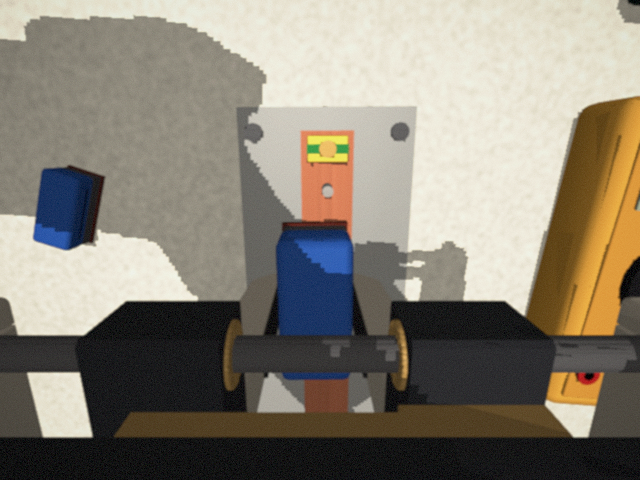

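View pics/s3.png

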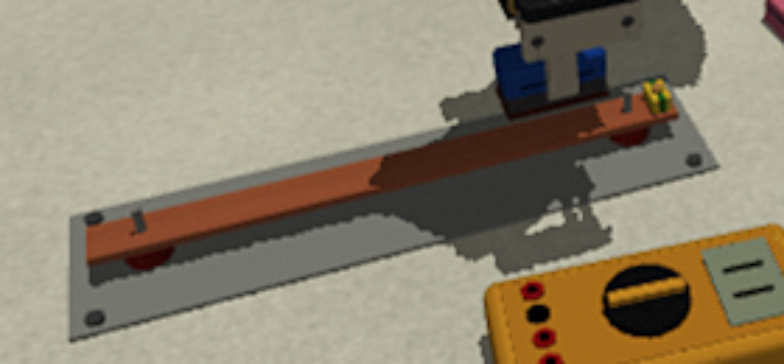

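The block lines up with the bar. It needs about 5 mm in +x, since the bar centre is at pixel 327 and the block centre at 315. Lowering in small steps and watching the force.

```bash
python3 -m pendant '[[[-0.1,0.5,1],[0,0,0],3],[[0,0,0.8],[-0.005,-0.005,0],3],[[0,0,0],[0,0,0],3]]'
python3 to.py 0.582 -0.137 0.036 4.4
python3 -m pendant '[[[0,0,0.3],[0,0,0],3],[[0,0,0],[0,0,0],3]]'
python3 to.py 0.582 -0.137 0.036 4.4
```

```text
time_s: 4.7
position: [0.5837, -0.1349, 0.0432]
orientation: [0.681, 0.733, -0.0, 0.0]
force: [-0.5, 0.1, -0.7]
width: 0.034
t 4.7 p [ 0.5837 -0.1349  0.0432] yawY 4.23 w 0.034 F [-0.48  0.08 -0.67] q [-0.2   0.75  0.51  2.04 -0.73  0.53  0.92]
shift cm [-0.2  -0.19  0.72] turn [-0.     0.    -0.003]
time_s: 4.9
position: [0.5837, -0.1341, 0.0399]
orientation: [0.68, 0.733, -0.0, -0.0]
force: [-0.5, -0.4, -0.9]
width: 0.034
t 4.9 p [ 0.5837 -0.1341  0.0399] yawY 4.27 w 0.034 F [-0.48 -0.35 -0.89] q [-0.19  0.76  0.51  2.04 -0.73  0.53  0.92]
shift cm [-0.27 -0.19  0.39] turn [-0.    -0.    -0.002]
```

```bash
python3 -m pendant '[[[0,-0.1,0.2],[0,0,0],3],[[0,0,0],[0,0,0],3]]' | sed -n '2p;4p'
python3 -m pendant '[[[0,0,0.2],[0,0,0],3],[[0,0,0],[0,0,0],3]]'| sed -n '2p;4p'
python3 to.py 0.582 -0.137 0.036 4.4
```

```text
position: [0.5827, -0.1342, 0.0379]
force: [0.6, -0.8, 0.2]
position: [0.583, -0.1343, 0.0361]
force: [-0.6, -0.1, 0.0]
t 5.3 p [ 0.583  -0.1343  0.0361] yawY 4.27 w 0.034 F [-0.6  -0.13  0.01] q [-0.19  0.76  0.5   2.05 -0.74  0.52  0.93]
shift cm [-0.26 -0.12  0.01] turn [ 0.001  0.    -0.002]
```

Possibly touching now (Fz rose from about -1 to 0).

```bash
python3 -m pendant '[[[0,0,0.15],[0,0,0],3],[[0,0,0],[0,0,0],3]]' | sed -n '2p;4p'
python3 -m pendant '[[[0,0,0.1],[0,0,0],3],[[0,0,0],[0,0,0],3]]'| sed -n '2p;4p'
python3 -m pendant '[[[0,0,0.1],[0,0,0],3],[[0,0,0],[0,0,0],3]]'| sed -n '2p;4p'
python3 to.py 0.582 -0.137 0.036 4.4
```

```text
position: [0.583, -0.1343, 0.0349]
force: [-0.5, 0.5, 3.3]
position: [0.583, -0.1343, 0.0342]
force: [-0.6, 0.8, 3.9]
position: [0.583, -0.1343, 0.0334]
force: [-1.2, 0.5, 4.8]
t 5.9 p [ 0.583  -0.1343  0.0334] yawY 4.26 w 0.0339 F [-1.17  0.47  4.84] q [-0.19  0.77  0.49  2.05 -0.74  0.51  0.93]
shift cm [-0.27 -0.12 -0.26] turn [ 0.001 -0.001 -0.002]
```

About 5.5 N of contact, at bar y ≈ +111 mm. Starting the rub towards the far stud.

```bash
python3 -m pendant '[[[-1,0,0],[0,0,0],3],[[-1,0,0],[0,0,0],3]]' | sed -n '2p;4p'
python3 to.py 0.5991 -0.357 0.0334 4.4
```

```text
position: [0.5849, -0.1516, 0.0333]
force: [0.7, 4.5, 6.2]
t 6.1 p [ 0.5849 -0.1516  0.0333] yawY 4.45 w 0.0336 F [0.71 4.47 6.18] q [-0.15  0.77  0.49  2.03 -0.73  0.52  0.96]
shift cm [-20.58  -0.17  -0.09] turn [ 0.001 -0.004  0.001]
```

```bash
python3 -m pendant '[[[-1.5,0,0],[0,0,0],3],[[-1.5,0,0],[0,0,0],3]]' | sed -n '2p;4p'
python3 -m pendant '[[[-1.5,0,0],[0,0,0],3],[[-1.5,0,0],[0,0,0],3]]' | sed -n '2p;4p'
python3 to.py 0.5991 -0.357 0.0334 4.4
```

```text
position: [0.5879, -0.1801, 0.0332]
force: [-0.1, 4.1, 4.5]
position: [0.5911, -0.2099, 0.0332]
force: [0.5, 3.9, 5.1]
t 6.5 p [ 0.5911 -0.2099  0.0332] yawY 4.7 w 0.0335 F [0.49 3.86 5.14] q [-0.06  0.79  0.49  1.98 -0.71  0.56  1.02]
shift cm [-14.72  -0.41  -0.17] turn [ 0.002 -0.01   0.005]
```

```bash
python3 -m pendant '[[[-0.7,-0.15,0],[0,0.005,0],3],[[-1,-0.1,0],[0,0,0],3],[[-1,-0.1,0],[0,0,0],3]]' | sed -n '2p;4p'
python3 -m pendant '[[[-1,0,0],[0,0,0],3],[[-1,0,0],[0,0,0],3],[[-1,0,0],[0,0,0],3]]' | sed -n '2p;4p'
python3 to.py 0.5991 -0.357 0.0334 4.4
```

```text
position: [0.5912, -0.2379, 0.0332]
force: [-1.0, 4.1, 6.3]
position: [0.5946, -0.2679, 0.0331]
force: [-0.4, 4.7, 5.7]
t 7.1 p [ 0.5946 -0.2679  0.0331] yawY 4.8 w 0.0341 F [-0.41  4.72  5.7 ] q [ 0.04  0.81  0.49  1.91 -0.69  0.6   1.08]
shift cm [-8.92 -0.3  -0.21] turn [ 0.005 -0.021  0.007]
```

```bash
python3 -m pendant '[[[-1,-0.1,0],[0,-0.01,0],3],[[-1,-0.1,0],[0,-0.01,0],3],[[-1,-0.1,0],[0,0,0],3]]' | sed -n '2p;4p'
python3 to.py 0.5991 -0.357 0.0334 4.4
python3 -m pendant '[[[-1,0,0],[0,0,0],3],[[-1,0,0],[0,0,0],3],[[-1,0,0],[0,0,0],3]]' | sed -n '2p;4p'
python3 to.py 0.5991 -0.357 0.0334 4.4
```

```text
position: [0.5955, -0.2983, 0.0332]
force: [0.5, 3.2, 4.8]
t 7.4 p [ 0.5955 -0.2983  0.0332] yawY 4.87 w 0.0338 F [0.5  3.16 4.79] q [ 0.07  0.82  0.5   1.89 -0.67  0.6   1.1 ]
shift cm [-5.88 -0.14 -0.04] turn [ 0.007 -0.003  0.008]
position: [0.5988, -0.3283, 0.0334]
force: [0.1, 3.5, 5.1]
t 7.7 p [ 0.5988 -0.3283  0.0334] yawY 4.93 w 0.0339 F [0.14 3.46 5.08] q [ 0.12  0.83  0.5   1.85 -0.66  0.63  1.12]
shift cm [-2.86 -0.22 -0.02] turn [ 0.008 -0.006  0.009]
```

```bash
python3 -m pendant '[[[-1,-0.1,0],[0.005,0,0.005],3],[[-0.9,0,0],[0,0,0],3],[[-0.7,0,0],[0,0,0],3],[[0,0,0],[0,0,0],3]]' | sed -n '2p;4p'
python3 to.py 0.5991 -0.357 0.0334 4.4
python3 -m pendant '[[[0,0,-1],[0,0,0],3],[[0,0,-3],[0,0,0],3],[[0,0,-3],[0,0,0],3]]' | sed -n '2p;4p'
```

```text
position: [0.6007, -0.3571, 0.0336]
force: [0.1, -0.1, 5.1]
t 8.1 p [ 0.6007 -0.3571  0.0336] yawY 4.6 w 0.034 F [ 0.1  -0.08  5.11] q [ 0.15  0.85  0.51  1.81 -0.65  0.66  1.13]
shift cm [ 0.02 -0.16  0.02] turn [ 0.005 -0.006  0.004]
position: [0.5972, -0.3575, 0.1012]
force: [-0.1, -1.0, -0.8]
```

Rub complete, with 4.5–6.5 N along its whole length to bar y ≈ -112 mm. Laying the block on the bench on the robot side of the plate, around (0.465, -0.30).

```bash
python3 to.py 0.465 -0.30 0.05 4.4
python3 -m pendant '[[[1.5,-4,0],[0,0,0],3],[[1.5,-4,0],[0,0,0],3],[[1.5,-4,2],[0,0,0],3],[[0,-1,2],[0,0,0],3],[[0,0,0],[0,0,0],3]]' | sed -n '2p;4p'
python3 to.py 0.465 -0.30 0.0125 4.4
```

```text
t 8.4 p [ 0.5972 -0.3575  0.1012] yawY 4.52 w 0.0339 F [-0.12 -1.05 -0.8 ] q [ 0.11  0.77  0.58  1.78 -0.58  0.78  1.08]
shift cm [  6.73 -12.71   5.21] turn [-0.003 -0.008  0.002]
position: [0.461, -0.3239, 0.067]
force: [0.9, -0.4, -0.4]
t 8.9 p [ 0.461  -0.3239  0.067 ] yawY 4.62 w 0.0335 F [ 0.91 -0.4  -0.36] q [ 0.19  0.68  0.48  2.11 -0.66  0.5   1.26]
shift cm [2.36 0.58 5.44] turn [0.002 0.001 0.004]
```

```bash
python3 -m pendant '[[[0,0,2.5],[0,0,0],3],[[0,0,2.2],[0,0,0],3],[[0,0,0],[0,0,0],3]]' | sed -n '2p;4p'
python3 -m pendant '[[[0,0,0.4],[0,0,0],3],[[0,0,0],[0,0,0],3]]' | sed -n '2p;4p'
python3 to.py 0.461 -0.324 0.0125 4.4
```

```text
position: [0.4638, -0.3256, 0.0213]
force: [-1.2, 0.1, -1.7]
position: [0.4654, -0.3264, 0.0185]
force: [0.0, -0.6, -1.6]
t 9.4 p [ 0.4654 -0.3264  0.0185] yawY 4.65 w 0.0339 F [ 0.01 -0.58 -1.55] q [ 0.26  0.75  0.39  2.12 -0.73  0.39  1.32]
shift cm [ 0.28 -0.43  0.6 ] turn [0.007 0.005 0.004]
```

```bash
python3 -m pendant '[[[0,0,0.5],[0.005,0.005,0],3],[[0,0,0],[0,0,0],3]]' | sed -n '2p;4p'
python3 -m pendant '[[[0,0,0.15],[0,0,0],3],[[0,0,0],[0,0,0],3]]' | sed -n '2p;4p'
python3 to.py 0.465 -0.326 0.0125 4.4
```

```text
position: [0.4667, -0.3269, 0.0147]
force: [0.1, -0.5, -1.1]
position: [0.4672, -0.327, 0.0137]
force: [0.4, -0.3, -0.5]
t 9.8 p [ 0.4672 -0.327   0.0137] yawY 4.71 w 0.0338 F [ 0.35 -0.3  -0.54] q [ 0.26  0.76  0.38  2.12 -0.73  0.4   1.32]
shift cm [ 0.12 -0.22  0.12] turn [0.004 0.002 0.005]
```

```bash
python3 -m pendant '[[[0,0,0.25],[0,0,0],3],[[0,0,0],[0,0,0],3]]' | sed -n '2p;4p'
python3 to.py 0.465 -0.326 0.0125 4.4
```

```text
position: [0.4674, -0.3271, 0.0115]
force: [-0.4, 0.4, 2.0]
t 10.0 p [ 0.4674 -0.3271  0.0115] yawY 4.71 w 0.0336 F [-0.39  0.38  2.  ] q [ 0.26  0.76  0.38  2.12 -0.73  0.39  1.32]
shift cm [ 0.13 -0.23 -0.1 ] turn [0.004 0.002 0.005]
```

Touching the bench. Release: open to 5.5 cm, then straight up.

```bash
python3 -m pendant '[[[0,0,0],[0,0,0],5.5],[[0,0,0],[0,0,0],5.5],[[0,0,0],[0,0,0],5.5],[[0,0,0],[0,0,0],5.5]]' | sed -n '2p;4p;5p'
python3 -m pendant '[[[0,0,-3],[0,0,0],5.5],[[0,0,-4],[0,0,0],5.5],[[0,0,-5],[0,0,0],5.5],[[0,0,-3],[0,0,0],9.3]]' | sed -n '2p;4p;5p'
python3 - <<'E'
from h import *
im,d=r.grab_frame('scene'); save('s4',im)
im,d=r.grab_frame('top'); save('t4',im)
E
```

```text
position: [0.4673, -0.3272, 0.0116]
force: [-0.8, -0.8, 0.2]
width: 0.0548
position: [0.4641, -0.3261, 0.1619]
force: [0.4, 0.7, -0.0]
width: 0.0594
```

View pics/s4.png

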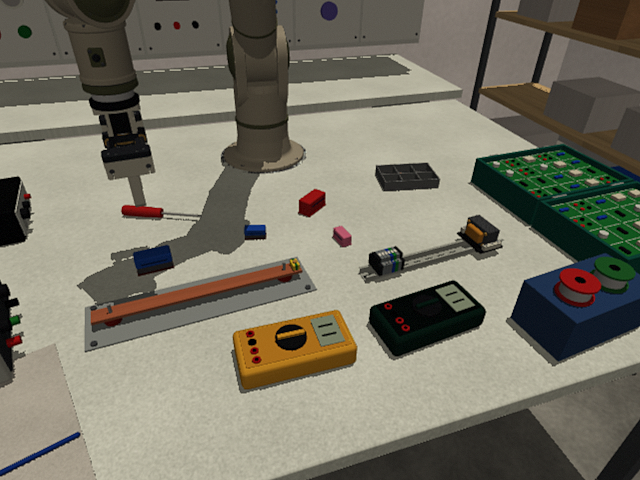

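View pics/t4.png

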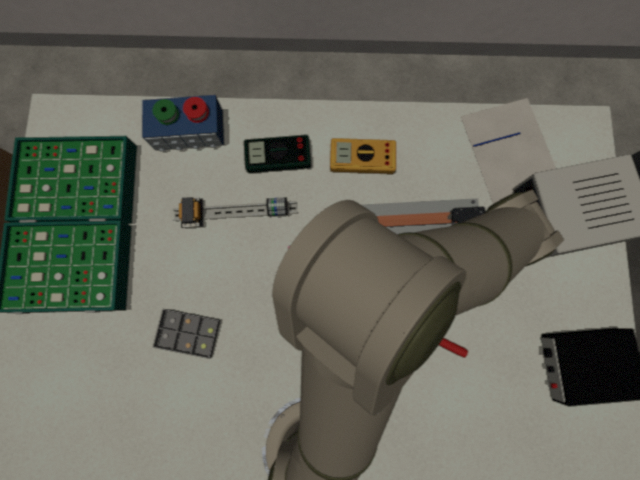

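The scene view shows the block at (153,260), flat on the bench and clear of the plate, with everything else undisturbed. The arm hides that spot in the top view. Going to the rail, staying high.

```bash
python3 to.py 0.60 0.21 0.28 4.6
python3 -m pendant '[[[4,1.5,-2],[0,0,0],9.3],[[4,1.5,-2],[0,0,0],9.3],[[4,1.5,-2],[0,0,0],9.3],[[4,1.5,-2],[0,0,0],9.3],[[4.5,1,-1],[0,0,0],9.3]]' | sed -n '2p;4p;5p'
python3 -m pendant '[[[4.8,1,0],[0,0,0],9.3],[[4.8,1,0],[0,0,0],9.3],[[4.8,1,0],[0,0,0],9.3],[[4.8,1,0],[0,0,0],9.3],[[4.8,1,0],[0,0,0],9.3]]' | sed -n '2p;4p;5p'
python3 to.py 0.60 0.21 0.28 4.6
```

```text
t 10.9 p [ 0.4654 -0.3268  0.1628] yawY 4.63 w 0.0668 F [-0.72 -0.12  0.11] q [ 0.08  0.56  0.65  2.04 -0.53  0.71  1.15]
shift cm [ 52.43  17.74 -11.66] turn [-0.    -0.001  0.   ]
position: [0.5183, -0.1175, 0.2529]
force: [1.1, 0.5, -0.3]
width: 0.0926
position: [0.5511, 0.1312, 0.2511]
force: [1.6, -0.6, 0.3]
width: 0.0929
t 11.9 p [0.5511 0.1312 0.2511] yawY 3.86 w 0.0929 F [ 1.59 -0.57  0.3 ] q [-0.89  0.48  0.82  1.96 -0.44  0.89  0.23]
shift cm [ 7.53  5.4  -2.9 ] turn [-0.002  0.001 -0.013]
```

```bash
python3 -m pendant '[[[4,2.5,-1.5],[0,0,-0.01],9.3],[[3,2.5,-1.5],[0,0,0],9.3],[[0,0,0],[0,0,0],9.3],[[0,0,0],[0,0,0],9.3]]' | sed -n '2p;4p;5p'
python3 to.py 0.60 0.21 0.28 4.6
python3 - <<'E'
from h import *
import pickle
s=r.read_state(); im,d=r.grab_frame('wrist'); save('w5',im); pickle.dump((s,d),open('pics/w5.pkl','wb'))
s2=r.read_state(); print(s2['position']-s['position'])
E
```

```text
position: [0.5939, 0.2172, 0.2758]
force: [-0.2, -1.1, -0.5]
width: 0.0929
t 12.3 p [0.5939 0.2172 0.2758] yawY 5.22 w 0.0929 F [-0.17 -1.07 -0.53] q [-0.96  0.54  0.81  1.79 -0.45  1.02  0.12]
shift cm [-0.77  0.54 -0.43] turn [-0.008  0.     0.011]
[-9.49704897e-05  3.11210518e-04 -1.11996134e-04]
```

View pics/w5.png

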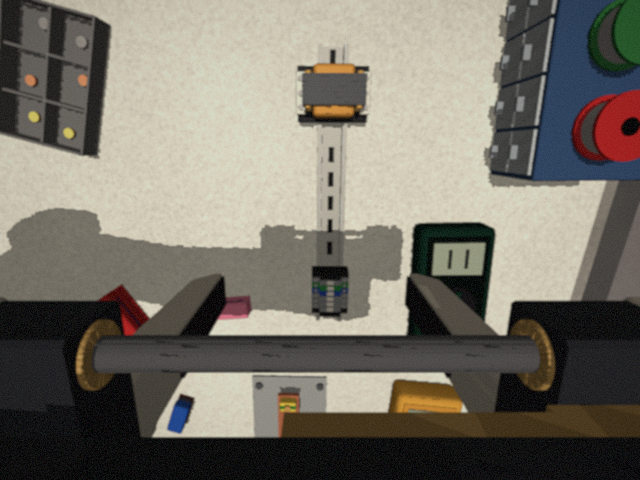

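Run:
```python
from h import *
im=cv2.cvtColor(cv2.imread('pics/w5.png'),cv2.COLOR_BGR2RGB)
a=cv2.resize(im[30:140,280:390],None,fx=5,fy=5,interpolation=cv2.INTER_CUBIC)
b=cv2.resize(im[230:340,280:390],None,fx=5,fy=5,interpolation=cv2.INTER_CUBIC)
c=np.hstack([a,b]); save('w5c',cv2.resize(c,(800,400)))
```

View pics/w5c.png

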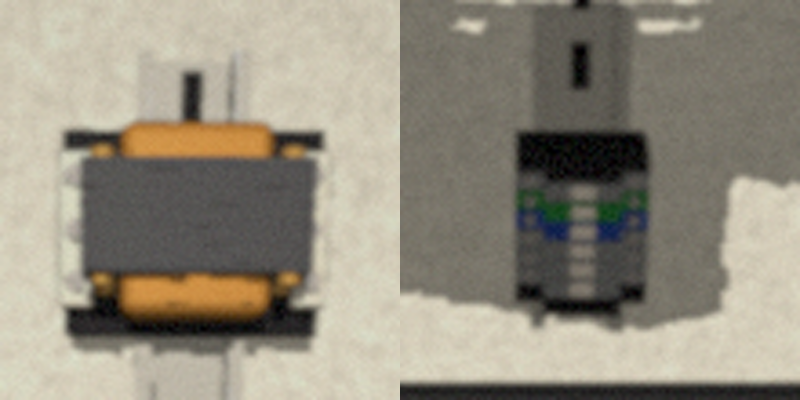

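Run:
```python
from h import *
import pickle
s,d=pickle.load(open('pics/w5.pkl','rb'))
ci=r.camera_info('wrist'); T=ci['tool_from_camera']; Q=R.from_quat(s['orientation'])
o=np.array(s['position'])+Q.apply(T[:3,3]); Rm=Q.as_matrix()@T[:3,:3]
f=lambda u,v,z: onplane(ci,u,v,z,o,Rm)[:2].round(4)
print('core',f(302.6,90,.06),f(366.4,90,.06),'along',f(334.5,73.2,.06),f(334.5,105.6,.06))
for z in (.016,.02,.03): print('foot',z,f(333,65.8,z),f(333,122.1,z))
for z in (.03,.04): print('coil',z,f(333,63.8,z),f(333,118,z))
print('term',f(312.2,290,.049),f(347.7,290,.049),'along',f(330,265.8,.049),f(330,313,.049))
im=cv2.cvtColor(cv2.imread('pics/w5.png'),cv2.COLOR_BGR2GRAY)
for v in (140,160,180,200):
    row=im[v-4:v+5,305:360].mean(0).astype(int); print(v,row)
print(im[40:70,332], im[150:250,332])
```

```text
core [0.5674 0.3442] [0.6325 0.35  ] along [0.5983 0.3628] [0.6015 0.3322]
foot 0.016 [0.597  0.3787] [0.6032 0.3189]
foot 0.02 [0.5969 0.3779] [0.603  0.3187]
foot 0.03 [0.5967 0.3758] [0.6027 0.318 ]
coil 0.03 [0.5965 0.3777] [0.6022 0.3223]
coil 0.04 [0.5963 0.3756] [0.6019 0.3215]
term [0.5967 0.1203] [0.64   0.1243] along [0.6153 0.1534] [0.6215 0.0916]
140 [207 207 208 208 207 209 207 203 201 201 203 199 191 185 182 178 164 158
 174 182 182 181 182 183 181 183 182 182 181 182 180 181 182 183 178 165
 153 163 179 183 183 191 203 207 208 208 207 206 206 207 205 206 205 205
 204]
160 [209 209 206 207 205 206 206 204 206 205 206 198 187 181 180 176 160 159
 173 179 178 179 169 145 109  81  77  94 129 159 176 179 179 178 172 153
 151 170 182 178 179 189 201 206 209 207 207 205 205 208 206 206 208 207
 209]
180 [209 209 208 205 202 205 206 208 209 207 203 196 181 178 175 171 164 164
 173 178 176 173 149 102  51  22  33  76 130 167 176 176 175 172 160 148
 155 173 175 175 188 202 206 205 204 206 206 209 210 208 208 210 212 209
 210]
200 [203 205 206 208 207 204 203 200 204 205 203 191 178 173 177 172 165 168
 172 172 175 168 141  90  44  29  51  94 139 166 173 173 171 167 149 152
 171 175 173 180 197 208 211 210 206 204 206 206 208 207 207 207 208 205
 205]
[193 194 202 198 201 196 193 187 172 137  85  38  34  34  37  34  29  40
  38  37  32  36  47  83 118 140 149 153 155 156] [ 56  61  55  57  62  61  55  59  57  57  60  83 130 171 181 177 179 174
 177 178 177 155 110  77  68  69  72  79  77  74  79  80  77  77  75  89
 123 164 175 174 174 173 172 174 173 156 118  86  86  87  86  86  95 104
 102 101 103 106 103 125 153 171 174 168 171 171 169 166 154 132 120 121
 119 121 122 118 120 121 122 108  79  73  81  88  94  91  90  89  92  92
  89  79  69  67  69  74  73  68  67  67]
```

```bash
python3 - <<'E'
from h import *
import pickle
s,d=pickle.load(open('pics/w5.pkl','rb'))
ci=r.camera_info('wrist'); T=ci['tool_from_camera']; Q=R.from_quat(s['orientation'])
o=np.array(s['position'])+Q.apply(T[:3,3]); Rm=Q.as_matrix()@T[:3,:3]
f=lambda u,v,z: onplane(ci,u,v,z,o,Rm)[:2].round(4)
for v,a,b in ((140,316.7,346.7),(160,316.3,345.7),(180,316.3,344.8),(200,316,344)): print(f(a,v,.015),f(b,v,.015),f((a+b)/2,v,.015))
E
python3 to.py 0.6057 0.276 0.12 4.6
```

```text
[0.586  0.2972] [0.6215 0.3004] [0.6037 0.2988]
[0.5876 0.2741] [0.6229 0.2773] [0.6053 0.2757]
[0.5898 0.2504] [0.6245 0.2535] [0.6071 0.2519]
[0.5916 0.2259] [0.6262 0.229 ] [0.6089 0.2275]
t 12.35 p [0.5938 0.2175 0.2757] yawY 5.23 w 0.0928 F [-0.45 -0.31 -0.21] q [-0.96  0.54  0.81  1.79 -0.45  1.02  0.12]
shift cm [ 5.71  1.85 15.55] turn [-0.008 -0.     0.011]
```

The wrist picture and crop show the transformer core at (334,90), the terminals at (330,290) and a bare rail 35 mm wide between them. The transformer centre is about (0.600, 0.348), so the balance point is about (0.606, 0.276) and the rail's yaw about 4.3°. Descending.

```bash
python3 -m pendant '[[[2.9,0.9,3],[-0.008,0,0.01],9.3],[[2.8,0.9,3],[0,0,0],9.3],[[0,0,4],[0,0,0],8],[[0,0,0],[0,0,0],7]]' | sed -n '2p;4p;5p'
python3 to.py 0.6055 0.276 0.003 4.3
```

```text
position: [0.6064, 0.2714, 0.1726]
force: [-0.4, -0.1, -0.0]
width: 0.0817
t 12.75 p [0.6064 0.2714 0.1726] yawY 4.16 w 0.0817 F [-0.37 -0.09 -0.03] q [-0.95  0.68  0.72  1.82 -0.58  0.87  0.13]
shift cm [ 0.44 -0.06 16.96] turn [ 0.    -0.001 -0.003]
```

```bash
python3 -m pendant '[[[0.4,0,4],[0,0,0],7],[[0,0,4],[0,0,0],6.5],[[0,0,4],[0,0,0],6.5],[[0,0,1.5],[0,0,0],6.5],[[0,0,0],[0,0,0],6.5]]' | sed -n '2p;4p;5p'
python3 to.py 0.6055 0.276 0.003 4.3
```

```text
position: [0.6103, 0.2694, 0.0417]
force: [0.4, 0.1, 1.1]
width: 0.0651
t 13.25 p [0.6103 0.2694 0.0417] yawY 3.65 w 0.0651 F [0.42 0.08 1.13] q [-0.85  0.82  0.58  1.89 -0.73  0.64  0.25]
shift cm [ 0.68 -0.47  3.87] turn [ 0.006 -0.002 -0.011]
```

```bash
python3 -m pendant '[[[0.7,-0.5,1.5],[0.006,0,-0.01],6.5],[[0,0,1],[0,0,0],6.5],[[0,0,0],[0,0,0],6.5]]' | sed -n '2p;4p;5p'
python3 to.py 0.6055 0.276 0.003 4.3
```

```text
position: [0.6074, 0.2766, 0.0202]
force: [0.1, 0.3, -0.7]
width: 0.065
t 13.55 p [0.6074 0.2766 0.0202] yawY 4.2 w 0.065 F [ 0.07  0.33 -0.71] q [-0.84  0.85  0.54  1.89 -0.75  0.61  0.26]
shift cm [-0.05 -0.21  1.72] turn [ 0.006 -0.005 -0.002]
```

```bash
python3 -m pendant '[[[-0.1,-0.2,1],[0.006,-0.005,0],6.5],[[0,0,0.5],[0,0,0],6.5],[[0,0,0],[0,0,0],6.5]]' | sed -n '2p;4p;5p'
python3 to.py 0.6055 0.276 0.003 4.3
python3 - <<'E'
from h import *
im,d=r.grab_frame('wrist'); save('w6',im)
E
```

```text
position: [0.6062, 0.2762, 0.0057]
force: [0.1, -0.4, -0.4]
width: 0.0651
t 13.85 p [0.6062 0.2762 0.0057] yawY 4.24 w 0.0651 F [ 0.13 -0.42 -0.4 ] q [-0.84  0.87  0.53  1.9  -0.77  0.59  0.27]
shift cm [-0.02 -0.08  0.27] turn [ 0.001 -0.    -0.001]
```

View pics/w6.png

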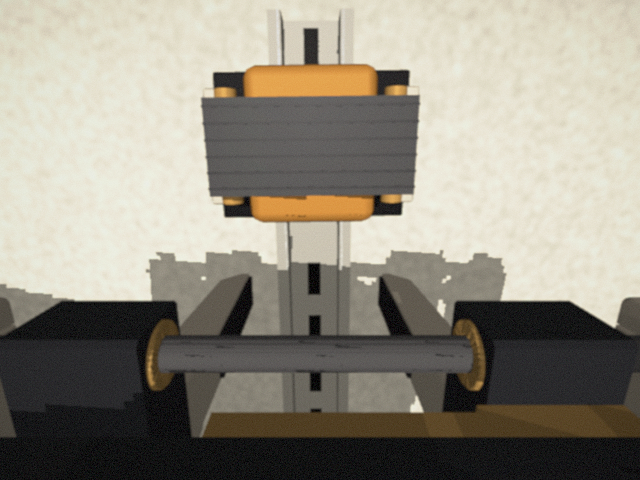

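The rail is centred between the fingers (columns 278–352), with the transformer at (311,145) straight ahead. Closing on the bare rail.

```bash
python3 -m pendant '[[[0,-0.05,0.25],[0,0,0],5],[[0,0,0],[0,0,0],3],[[0,0,0],[0,0,0],3],[[0,0,0],[0,0,0],3],[[0,0,0],[0,0,0],3]]' 45
python3 to.py 0.6055 0.276 0.003 4.3
```

```text
time_s: 14.4
position: [0.606, 0.2761, 0.0038]
orientation: [0.68, 0.733, 0.001, 0.0]
force: [-0.4, 0.4, -0.9]
width: 0.0346
t 14.4 p [0.606  0.2761 0.0038] yawY 4.24 w 0.0346 F [-0.42  0.39 -0.87] q [-0.83  0.87  0.53  1.9  -0.77  0.59  0.27]
shift cm [-0.01 -0.05  0.08] turn [ 0.002 -0.001 -0.001]
```

```bash
python3 -m pendant '[[[0,0,-0.5],[0,0,0],3],[[0,0,-0.5],[0,0,0],3],[[0,0,0],[0,0,0],3]]' 55
python3 - <<'E'
from h import *
s=r.read_state(); print(s['moment'].round(3))
im,d=r.grab_frame('wrist'); save('w7',im)
im,d=r.grab_frame('scene'); save('s7',cv2.resize(im[190:310,330:530],None,fx=3.5,fy=3.5))
E
```

```text
time_s: 14.7
position: [0.6044, 0.2759, 0.0132]
orientation: [0.68, 0.733, -0.001, -0.0]
force: [0.2, 0.0, -7.0]
width: 0.0344
[0.002 0.018 0.063]
```

View pics/w7.png

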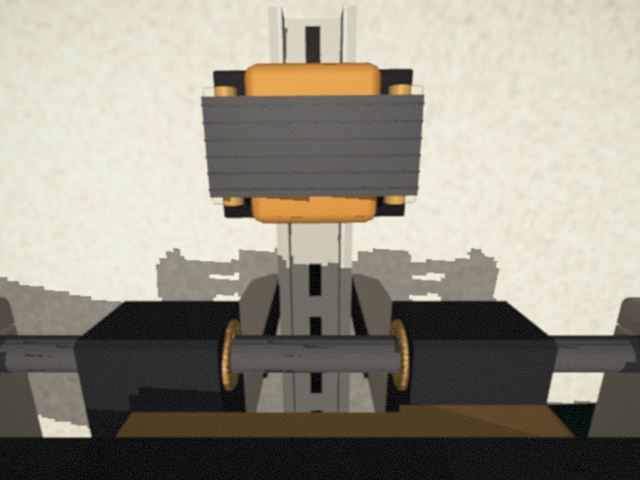

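View pics/s7.png

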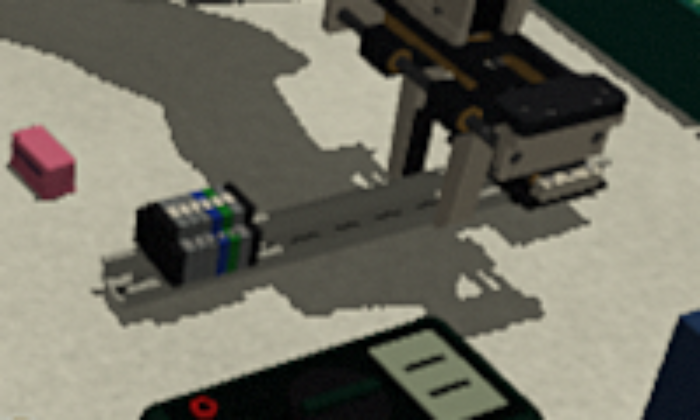

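The scales read the full 7 N or so with near-zero moment, and the rail looks level, so the balance is right. Lifting further, gently.

```bash
python3 -m pendant '[[[0,0,-1],[0,0,0],3],[[0,0,-2],[0,0,0],3],[[0,0,-2],[0,0,0],3],[[0,0,-2],[0,0,0],3],[[0,0,-2],[0,0,0],3]]' | sed -n '2p;4p;5p'
python3 -m pendant '[[[0,0,-1],[0,0,0],3],[[-0.5,0,0],[0,0,0],3],[[-1,0,0],[0,0,0],3]]' | sed -n '2p;4p;5p'
python3 to.py 0.5877 -0.209 0.12 4.4
```

```text
position: [0.6019, 0.2748, 0.1041]
force: [0.4, 0.3, -6.5]
width: 0.0347
position: [0.6036, 0.2613, 0.1175]
force: [-1.0, -0.9, -7.3]
width: 0.0345
t 15.6 p [0.6036 0.2613 0.1175] yawY 4.35 w 0.0345 F [-1.   -0.9  -7.29] q [-0.9   0.73  0.67  1.87 -0.64  0.77  0.19]
shift cm [-46.77  -5.15  -0.2 ] turn [-0.005  0.001 -0.001]
```

```bash
python3 -m pendant '[[[-1.5,-0.1,0],[0,0,0],3],[[-2,-0.2,0],[0,0,0],3],[[-2,-0.2,0],[0,0,0],3],[[-2,-0.2,0],[0,0,0],3],[[-2,-0.2,0],[0,0,0],3]]' | sed -n '2p;4p;5p'
python3 -m pendant '[[[-2,-0.2,0],[0,0,0],3],[[-2,-0.2,0],[0,0,0],3],[[-2,-0.2,0],[0,0,0],3],[[-2,-0.2,0],[0,0,0],3],[[-2,-0.2,0],[0,0,0],3]]' | sed -n '2p;4p;5p'
python3 to.py 0.5877 -0.209 0.12 4.4
```

```text
position: [0.5989, 0.1568, 0.1133]
force: [0.4, 0.3, -7.4]
width: 0.0343
position: [0.5915, 0.0426, 0.1101]
force: [0.6, -0.1, -6.5]
width: 0.0343
t 16.6 p [0.5915 0.0426 0.1101] yawY 3.87 w 0.0343 F [ 0.6  -0.08 -6.53] q [-0.57  0.67  0.63  2.01 -0.61  0.67  0.52]
shift cm [-25.09  -2.1   -0.73] turn [-0.019  0.009 -0.009]
```

```bash
python3 -m pendant '[[[-2,-0.2,-0.3],[-0.006,0.003,-0.003],3],[[-2,-0.2,-0.3],[-0.006,0.003,-0.003],3],[[-2,-0.2,-0.2],[-0.004,0.002,-0.003],3],[[-2,-0.2,-0.2],[0,0,0],3],[[-2,-0.2,-0.1],[0,0,0],3]]' | sed -n '2p;4p;5p'
python3 -m pendant '[[[-2,-0.1,-0.1],[0,0,0],3],[[-2,-0.1,-0.1],[0,0,0],3],[[-2,-0.1,-0.1],[0,0,0],3],[[-1,-0.1,0],[0,0,0],3],[[0,0,0],[0,0,0],3]]' | sed -n '2p;4p;5p'
python3 to.py 0.5877 -0.209 0.12 4.4
```

```text
position: [0.5824, -0.0706, 0.1183]
force: [0.1, 0.7, -6.7]
width: 0.0343
position: [0.5759, -0.1541, 0.1189]
force: [-0.2, -0.0, -6.8]
width: 0.0343
t 17.6 p [ 0.5759 -0.1541  0.1189] yawY 3.28 w 0.0343 F [-0.22 -0.   -6.77] q [-0.23  0.65  0.61  2.   -0.57  0.67  0.8 ]
shift cm [-5.55  0.86 -0.09] turn [-0.017  0.006 -0.02 ]
```

```bash
python3 -m pendant '[[[-1.5,0.4,0],[-0.006,0.003,-0.007],3],[[-2,0.5,0],[-0.006,0.003,-0.007],3],[[-1.2,0.2,0],[-0.004,0,-0.006],3],[[-0.5,0,0],[0,0,0],3],[[0,0,0],[0,0,0],3]]' | sed -n '2p;4p;5p'
python3 to.py 0.5877 -0.209 0.12 4.4
python3 - <<'E'
from h import *
im,d=r.grab_frame('wrist'); save('w8',im)
im,d=r.grab_frame('scene'); save('s8',im)
E
```

```text
position: [0.5882, -0.2028, 0.1162]
force: [0.5, 0.4, -7.3]
width: 0.0346
t 18.1 p [ 0.5882 -0.2028  0.1162] yawY 4.58 w 0.0346 F [ 0.49  0.35 -7.27] q [-0.13  0.67  0.58  1.95 -0.57  0.69  0.88]
shift cm [-0.61 -0.1  -0.38] turn [-0.006 -0.005  0.003]
```

View pics/w8.png

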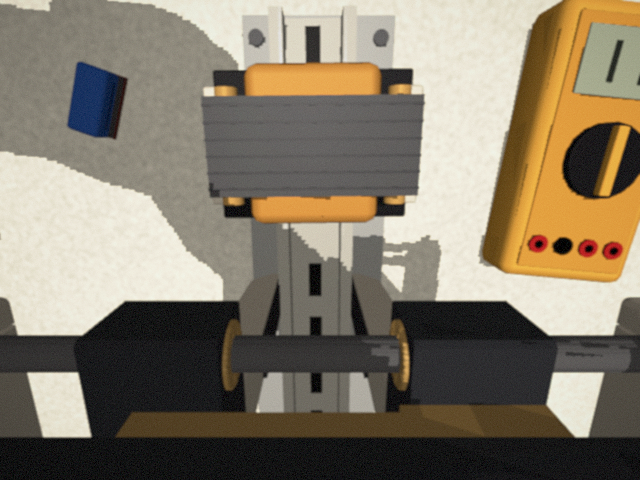

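View pics/s8.png

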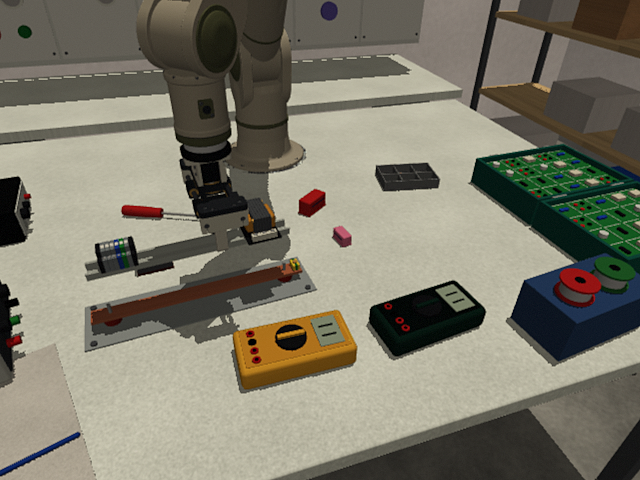

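The rail sits the same in the hand as at pick-up, with the transformer at (313,145), and the plate holes at (256,37) and (380,38) lie evenly on either side of it. The scene view shows the rail level over the bar. Lowering to about 3 cm above the studs.

```bash
python3 -m pendant '[[[-0.3,-0.1,0.6],[-0.003,-0.002,0],3],[[-0.3,0,1],[-0.003,-0.002,0],3],[[0,0,1],[0,0,0],3],[[0,0,0.8],[0,0,0],3],[[0,0,0],[0,0,0],3]]' | sed -n '2p;4p;5p'
python3 -m pendant '[[[0,0,0],[0,0,0],3],[[0,0,0],[0,0,0],3]]' | sed -n '2p;4p;5p'
python3 to.py 0.5877 -0.209 0.077 4.4
```

```text
position: [0.5873, -0.2047, 0.0783]
force: [-0.4, 0.4, -7.1]
width: 0.0345
position: [0.5871, -0.2047, 0.0778]
force: [-0.7, -0.7, -6.5]
width: 0.0344
t 18.9 p [ 0.5871 -0.2047  0.0778] yawY 4.83 w 0.0344 F [-0.71 -0.7  -6.47] q [-0.09  0.72  0.52  1.97 -0.61  0.62  0.93]
shift cm [-0.43  0.02  0.08] turn [-0.002 -0.003  0.008]
```

```bash
python3 -m pendant '[[[-0.4,0,0],[-0.002,-0.003,0.006],3],[[0,0,0],[0,0,0],3],[[0,0,0],[0,0,0],3],[[0,0,0],[0,0,0],3]]' | sed -n '2p;4p;5p'
python3 to.py 0.5877 -0.209 0.077 4.4
python3 - <<'E'
from h import *
im,d=r.grab_frame('scene'); save('s9',cv2.resize(im[180:360,60:330],None,fx=2.9,fy=2.9,interpolation=cv2.INTER_CUBIC))
im,d=r.grab_frame('top'); save('t9',cv2.resize(im[180:310,310:500],None,fx=4,fy=4,interpolation=cv2.INTER_CUBIC))
s=r.read_state(); print(s['moment'].round(3), abs(s['qvel']).max())
E
```

```text
position: [0.5881, -0.2095, 0.0788]
force: [0.6, -0.5, -7.7]
width: 0.0344
t 19.3 p [ 0.5881 -0.2095  0.0788] yawY 4.45 w 0.0344 F [ 0.64 -0.48 -7.75] q [-0.08  0.72  0.53  1.97 -0.61  0.61  0.93]
shift cm [ 0.05 -0.04  0.18] turn [0.002 0.001 0.001]
[-0.041  0.043 -0.039] 0.0024978837447523984
```

View pics/s9.png

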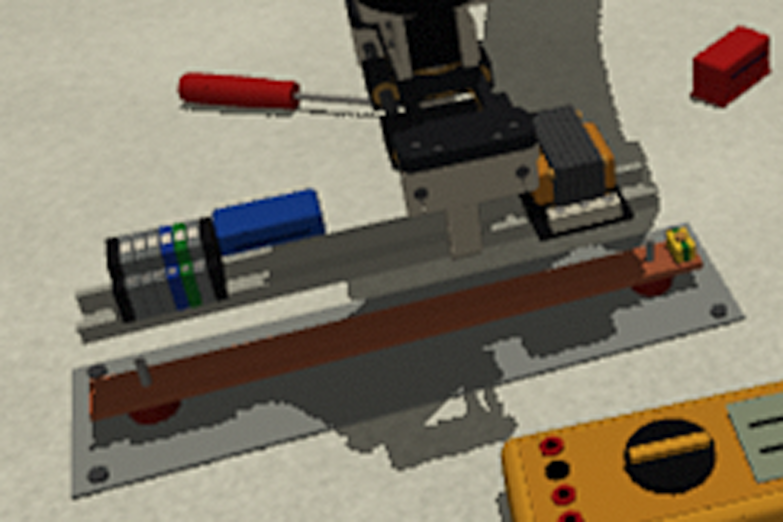

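View pics/t9.png

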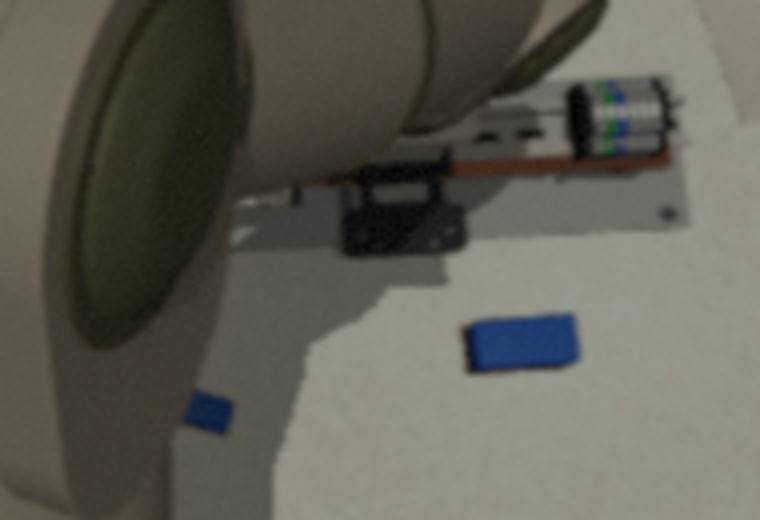

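```bash
python3 - <<'E'
from h import *
ci=r.camera_info('top')
for u,v in ((570,118),(668,118),(620,82),(620,158)): print(onplane(ci,310+u/4,180+v/4,0.124).round(4))
ims,d=r.grab_frame('wrist'); save('w10',ims); s=r.read_state()
T=r.camera_info('wrist')['tool_from_camera'];cw=r.camera_info('wrist');Q=R.from_quat(s['orientation'])
# depth of transformer top and rail floor ahead of/behind it -> plane slope along rail
def pts(v0,v1,u0,u1):
    v,u=np.mgrid[v0:v1,u0:u1]; D=d[v0:v1,u0:u1]; ok=(D>0)&(D<0.5)
    c=np.stack([(u-cw['cx'])/cw['fx'],-(v-cw['cy'])/cw['fy'],-np.ones(u.shape)],-1)*D[...,None]
    return (np.array(s['position'])+Q.apply(c[ok]@T[:3,:3].T+T[:3,3]))
for b in ((100,190,220,400),(225,260,292,335),(15,60,288,303)):
    P=pts(*b); A=np.c_[P[:,:2]-P[:,:2].mean(0),np.ones(len(P))]; k=np.linalg.lstsq(A,P[:,2],rcond=None)[0]
    print(b,P.mean(0).round(4),'slopes',k[:2].round(3))
dt=r.grab_frame('top')[1]; Rm=R.from_quat(ci['rotation']).as_matrix()
zz=[]
for v in range(203,217):
    for u in range(457,474):
        if 0<dt[v,u]<1.15: zz.append((np.array(ci['origin'])+dt[v,u]*(Rm@np.array([(u-ci['cx'])/ci['fx'],-(v-ci['cy'])/ci['fy'],-1])))[2])
print('term z pct',np.percentile(zz,[10,50,90]).round(4))
E
python3 to.py 0.5877 -0.209 0.077 4.4
```

```text
[ 0.5944 -0.3372  0.124 ]
[ 0.5957 -0.3985  0.124 ]
[ 0.6183 -0.3694  0.124 ]
[ 0.5694 -0.3674  0.124 ]
(100, 190, 220, 400) [ 0.5802 -0.1367  0.1359] slopes [-0.     0.005]
(225, 260, 292, 335) [ 0.5846 -0.1834  0.0772] slopes [0.003 0.004]
(15, 60, 288, 303) [ 0.5696 -0.0907  0.0739] slopes [ 1.267 -1.246]
term z pct [0.1117 0.1212 0.1243]
t 19.5 p [ 0.5881 -0.2093  0.0786] yawY 4.46 w 0.0341 F [-0.28  0.67 -6.79] q [-0.08  0.72  0.53  1.97 -0.61  0.61  0.93]
shift cm [ 0.03 -0.04  0.16] turn [0.002 0.    0.001]
```

Run:
```python
from h import *
cw=r.camera_info('wrist');T=cw['tool_from_camera']
Q=R.from_quat([0.681,0.732,-0.001,-0.005]); p=np.array([0.5774,-0.1359,0.0603])
o=p+Q.apply(T[:3,3]); Rm=Q.as_matrix()@T[:3,:3]
f=lambda u,v,z: onplane(cw,u,v,z,o,Rm)[:2].round(4)
print('bar edges near end',f(302,140,.024),f(353,140,.024),'end',f(327.5,131,.024),'edges lower',f(302,215,.024),f(353,215,.024),'stud tip',f(327.5,190,.042))
print('plate corners',f(238,107,.003),f(416,107,.003))
u=np.array([-.077,.997]);b=np.array([.5905,-.245]); print('pred end',b+.19*u,'stud',b+.158*u)
# w8 plate holes
Q=R.from_quat(r.read_state()['orientation'])
p=np.array([0.5882,-0.2028,0.1162]); o=p+Q.apply(T[:3,3]); Rm=Q.as_matrix()@T[:3,:3]
print('holes',f(256.5,37.5,.003),f(380,38,.003))
```

```text
bar edges near end [ 0.5639 -0.0602] [ 0.5926 -0.0582] end [ 0.5778 -0.0544] edges lower [ 0.5665 -0.1032] [ 0.5968 -0.101 ] stud tip [ 0.5798 -0.0853]
plate corners [ 0.5227 -0.0432] [ 0.6309 -0.0356]
pred end [ 0.57587 -0.05557] stud [ 0.578334 -0.087474]
holes [ 0.5343 -0.0575] [ 0.6235 -0.051 ]
```

Cross-check: the wrist view puts the bar about 2 mm further in +x than the top view does. I'll apply that small correction and let it settle.

```bash
python3 -m pendant '[[[0.1,0.3,0.1],[0,0,0],3],[[0,0,0],[0,0,0],3],[[0,0,0],[0,0,0],3],[[0,0,0],[0,0,0],3]]'
python3 -m pendant '[[[0,0,0],[0,0,0],3],[[0,0,0],[0,0,0],3],[[0,0,0],[0,0,0],3]]'
python3 to.py 0.590 -0.208 0.077 4.4
python3 - <<'E'
from h import *
s=r.read_state(); print(abs(s['qvel']).max(),s['moment'].round(3))
E
```

```text
time_s: 19.9
position: [0.5914, -0.2077, 0.0774]
orientation: [0.679, 0.734, 0.001, 0.001]
force: [0.4, 1.3, -7.4]
width: 0.0347
time_s: 20.2
position: [0.5913, -0.2077, 0.0774]
orientation: [0.679, 0.734, 0.001, 0.001]
force: [-0.0, 0.2, -6.3]
width: 0.0343
t 20.2 p [ 0.5913 -0.2077  0.0774] yawY 4.48 w 0.0343 F [-0.01  0.2  -6.26] q [-0.09  0.72  0.53  1.96 -0.61  0.62  0.92]
shift cm [-0.02 -0.13  0.04] turn [0.002 0.    0.001]
0.00272975679982898 [-0.003  0.093 -0.005]
```

Still, level and within about 1–3 mm of target. Handing in.

```bash
python3 -c "
from workcell import r
print(r.finish_job())"
```

```text
the job is handed in; nothing more can be done
None
```

I rubbed the copper bar end to end, put the block back on the bench, and handed in the job at 20.2 s with the rail held over the studs. No verdict was reported.

- **Rubbing:** I used the larger blue block, about 4.5–6.5 N on the bar, from 111 mm on the clamp side to 112 mm on the far side. It was flat within about 0.02 rad and stayed within a few mm of the bar's centre line.
- **Block:** it now lies flat on the bench at about (0.467, -0.327), clear of the plate. Later pictures show it still there.
- **Rail:** I gripped it at 55 N, about 72 mm from the transformer's centre towards the terminals. The moment stayed at or below 0.1 N m, and the load was about 7 N.
- **Final pose:** the rail is level within 0.005 rad and parallel to the bar within about 0.5°. Its underside is about 31 mm above the stud tips, with the transformer at the clamp end, and the arm is still.

**Disagreements:** the top view and the wrist view differed by about 2 mm on where the bar is, so I shifted by that much. A rough top-view check put the terminals about 5 mm off before that shift. Both are inside the 12 mm tolerance. I did not see the end slots directly over the studs in the final pose. I worked out that alignment from the grip offset and the measured bar position.

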